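Put the tins away in the pinned rack

ROBOT

A 6-joint arm with a two-finger parallel gripper is mounted at the origin on the work surface. World frame = base frame: x ahead of the robot, y to its left, z up, the work surface at z = 0. Lengths are in mm, angles in rad, forces in N, time in s.
With the tool pointing down it reaches from about 350 to 725 mm from the base axis. Payload 6 kg.
Tool frame: the origin (TCP) lies midway between the tips of the shut fingers; the grasp point (between the pads) lies pinch_z behind it (pinch_z is the distance from the TCP to the grasp point, in mm); z points along the fingers, x is the direction in which the jaws open and shut, and the axes are right-handed (so a half turn about z gives the same grasp; the last joint's range is limited). The gripper opens to 85 mm and grips with 20 to 120 N. Pads are 22 mm wide; open, the fingers measure 114 mm over their backs; the gripper's body (76 mm by 85 mm) begins 54 mm behind the grasp point. The pads swing forward as they close: fully open they stand 13 mm farther back than shut.
Start: joints at [-0.978, 0.04, 0.085, 0, -1.615, -0.334], TCP at [153.563, -579.993, 231.261] pointing down, gripper open.
Joint ranges: [-2.56, 2.56], [-1.29, 2.01], [-1.08, 1.49], [-3.29, 1.98], [-2.81, -0.18], [-2.99, 2.99]. Speed limits (rad/s): [2.57, 2.57, 3.01, 3.14, 3.14, 3.14].

INTERFACE

Orientations are given as a unit quaternion [w, x, y, z].
In Python, from station import reach, line_to, move_joints, grip, wait, solve_ik, get_obs, grab_frame, PlanningError, job_done, recognise, pinch_z gives the robot as it stands. Calls block until the motion is done:
- reach(position, orientation): joint-space move of the TCP to a pose.
- line_to(position, rate=150, orientation=None, threshold=None): straight line of the TCP; orientation=None keeps the orientation; rate is the mean speed in mm/s. With threshold (N) it stops when the force on the tool has changed by that much, and returns True; else False.
- move_joints(angles): joint-space move.
- grip(opening, newtons=None): opening from 0.0 (shut) to 1.0 (fully open); newtons is the grip in N (None keeps the last); returns when the fingers have stopped.
- wait(seconds).
- solve_ik(position, orientation): joint angles nearest the present ones, or None.
- get_obs(): the state.
- grab_frame(name): name is "scene" or "top" or "wrist"; returns a dict with "img" (420x560x3 uint8, red, green, blue), "camera_matrix" (3x3 intrinsics, pixels), "camera_from_world" (4x4, takes a point from world to camera coordinates); the wrist camera has in their place "hand_eye" (4x4, takes a point from camera to tool coordinates, whose origin is the TCP and whose axes are the tool frame's). Camera axes: x right, y down, z forward; pixel columns grow to the right and rows downward; lengths in mm; the calibration is good to about 2 mm. A picture is of the moment at which its call begins: read the wrist's pose just before it. There is no depth.
A pose or a line that the arm cannot do raises PlanningError and nothing moves.
- job_done(): hands the job in, once; it reports no verdict.
Trained networks look in the newest picture that a camera, given by its name, has taken for a name from the list of things; names that differ only in an ending like _2 or _b are one class to them, and where a whole thing is asked for, a point or a joint stands for the part that bears it (a point fixed in the world has none). Each returns a list of dicts, best first, with "p" (0 to 1); they miss things now and then, are a little off and sometimes report something else, mostly with a low value. They report only what shows in the picture. A call takes as long as a camera call. They do not tell look-alikes from the thing itself.
- recognise(camera, query): "bbox" ([left, top, right, bottom] in pixels, round what is visible of it).
The state is a dict: "time": time; "joint_positions": joint angles; "qvel": joint speeds; "joint_efforts": joint torques, N m; "eef_pos": TCP position; "tool_rot": TCP orientation; "contact_force": force on the tool from outside, world axes, zero at the start; "moment": the same for the moment, N m; "opening": opening from 0.0 (shut) to 1.0 (fully open).
Only numpy, scipy, OpenCV 4.12 (cv2) and the standard library are available. Lean on these libraries where they do the work, as an engineer would, in place of code of your own. Each camera call takes 0.05 s, during which the arm holds its last target.

TASK

Put the jeweller's tins away in their rack: first draw the pin that bars the rack's mouth up out of its bore and park it upright in the side notch of the same steel plate, its collar resting on the plate. Then push every tin that is on the bench, standing upright, through the mouth into single file between the rails, and at last swing the latch fully shut across the mouth into its catch. Leave the hammer, the bowl and the steel block where they are.

Things in the scene. Friction and masses are not known exactly. Their poses are not given: they have to be found in the camera images.
- rack: wooden tin rack fixed to the bench. Origin on the bench in the middle of its open mouth, z up. From the mouth (y = 0) the channel runs to the end stop at its y = -0.225, on the bare bench, between rails 24 mm high, 12 thick, 43 apart (inner faces x = +-21.5 mm). A strap 14 mm wide (52 to 60 mm high) along the channel's middle lets tins in by the mouth only
- bore (a point): centre of the 12 mm square bore in the steel gate plate, at its top face; axes as the rack's, rack x = 0, y = -0.030. The plate (52 to 60 mm above the bench, rack y -0.045..-0.015, x -0.040..+0.118) bridges the channel; the pin stands here at the start and bars it
- notch (a point): the pin's place in the parking notch of the same plate, at its top face (60 mm above the bench), rack x = 0.085, y = -0.030; axes as the rack's. The notch is a slot 14 mm wide (along x), open towards +y (plate's front edge 15 mm from this point), ending 7 mm behind it; free space below
- pin: loose gate pin, upright, 50 g: steel shank 9 mm dia reaching 50 mm below the origin; collar 24 mm dia from z = 0 to 5 mm; dark wooden knob 18 mm dia from z = 5 to 35 mm, to grip. Origin on the axis at the collar's underside, which rests on the gate plate; z points up along the knob
- latch (a joint): swing latch, a steel bar on an upright hinge: 0 = shut, across the mouth along the rack's +x, against the back lip of its catch (end of travel); grows as it opens outwards, counter-clockwise from above (1.57 = along the rack's +y), to 2.5. Stiff: stays where left, needs about 2 N at the post
- latch_post (a point): top centre of the round upright post on the latch bar, 12 mm dia, 76 mm above the bench, free to grip for 45 mm below its top; 75 mm from the hinge axis. The bar is 10 mm thick, 19 to 31 mm above the bench, and ends 15 mm beyond the post. Shut, it lies 7 to 17 mm in front of the mouth
- latch_hinge (a point): on the latch's hinge axis (rack x = -0.042, y = +0.012), 76 mm above the bench
- tin1: plain closed aluminium tin, a cylinder 40 mm dia, 45 mm tall, about 100 g, standing upright on the bench; origin: centre of its underside. May be absent
- tin2: plain closed aluminium tin, a cylinder 40 mm dia, 45 mm tall, about 100 g, standing upright on the bench; origin: centre of its underside. May be absent
- tin3: plain closed aluminium tin, a cylinder 40 mm dia, 45 mm tall, about 100 g, standing upright on the bench; origin: centre of its underside. May be absent
- tin4: plain closed aluminium tin, a cylinder 40 mm dia, 45 mm tall, about 100 g, standing upright on the bench; origin: centre of its underside. May be absent
- tin5: plain closed aluminium tin, a cylinder 40 mm dia, 45 mm tall, about 100 g, standing upright on the bench; origin: centre of its underside. May be absent
- hammer: bystander: small hammer lying on the bench, 220 mm long; origin under its middle
- bowl: bystander: shallow ceramic bowl, 100 mm dia, 40 mm tall; origin: centre of its underside
- bench_block: bystander: steel block 65 x 65 x 26 mm; origin: centre of its underside
Mind the look-alikes: they are no part of the job. What is shaped like the tin4 but brown or red is not meant.

How it is judged:
By the outcome, as a careful person would: the job done as asked, in the order asked, and still so for the second after the job is handed in, with the robot touching nothing.
Of tin1, tin2, tin3, tin4, tin5 only 3 to 5 are there at a start; the rules pass over those that are not, and their reading is None.
At some moment in a run one of tin1, tin2, tin3, tin4, tin5 may be knocked a few centimetres aside while the robot is not near it.
It also fails if it takes over 210 s, if anything falls off the work surface, if the arm or the gripper's body presses on something with over 40 N, if the wrist force passes 120 N, or if a joint passes its speed limit or range.

## Working session

There is one attempt and no reset: what is moved stays moved. The work goes in short steps, each a Python script; the robot and the scene stay as the last script left them, time stands still between calls to the robot, and variables do not carry over. Pictures are saved under pics/ and viewed, and the job is handed in when it is done.

```bash
ls; mkdir -p pics; python3 - <<'E'
from station import *
import cv2
for n in ("scene","top","wrist"):
    f=grab_frame(n); cv2.imwrite(f"pics/{n}0.png",f["img"][:,:,::-1])
    print(n,f["camera_matrix"].tolist(), (f.get("camera_from_world") if n!="wrist" else f["hand_eye"]).round(4).tolist())
    for q in ("rack","pin","latch","latch_post","tin1","hammer","bowl","bench_block"):
        print(q,[([round(v) for v in d["bbox"]],round(d["p"],2)) for d in recognise(n,q)])
print(get_obs(),pinch_z)
E
```

```text
pics
scene [[447.6249555654434, 0.0, 286.4253367995291], [0.0, 447.6249555654434, 208.33610742662853], [0.0, 0.0, 1.0]] [[0.7961, 0.6051, -0.0097, -495.4285], [0.4366, -0.5854, -0.6831, -191.9838], [-0.419, 0.5396, -0.7302, 1139.5492], [0.0, 0.0, 0.0, 1.0]]
rack [([118, 173, 272, 324], 0.71)]
pin [([218, 213, 232, 246], 0.77)]
latch [([228, 173, 246, 221], 0.61)]
latch_post [([229, 171, 246, 222], 0.52)]
tin1 [([246, 143, 264, 172], 0.96), ([284, 126, 301, 147], 0.93), ([326, 141, 346, 165], 0.83), ([370, 144, 389, 167], 0.74), ([289, 149, 310, 174], 0.67), ([330, 172, 348, 200], 0.58)]
hammer [([380, 145, 436, 216], 0.56)]
bowl [([205, 357, 274, 419], 0.65), ([328, 138, 342, 166], 0.45)]
bench_block [([333, 250, 380, 298], 0.78)]
top [[380.846858177449, 0.0, 285.33214914315585], [0.0, 380.846858177449, 207.29699709056126], [0.0, 0.0, 1.0]] [[0.0209, -0.9998, 0.0059, 5.2733], [-0.9756, -0.0216, -0.2184, 614.1586], [0.2185, -0.0011, -0.9758, 718.0627], [0.0, 0.0, 0.0, 1.0]]
rack [([260, 196, 432, 284], 0.88)]
pin [([398, 134, 445, 177], 0.55), ([324, 244, 334, 257], 0.41), ([263, 196,
[... 760 characters left out ...]
 array([-9.78293109e-01,  4.02184051e-02,  8.48188942e-02, -1.36904163e-05,
       -1.61554193e+00, -3.33683397e-01]), 'qvel': array([5.12970974e-05, 7.58555540e-04, 2.04789121e-03, 1.76824629e-03,
       1.01170447e-03, 1.16640095e-03]), 'joint_efforts': array([ 4.71679923e-04, -3.67927194e+01,  3.47445416e+01,  6.93305477e+00,
       -8.91381951e-04,  4.88530389e-06]), 'eef_pos': array([ 153.56659826, -579.98374744,  231.25849381]), 'tool_rot': array([-6.66571648e-05,  6.09942434e-01,  7.92445722e-01,  2.94697335e-05]), 'contact_force': array([-0.07585565, -0.12921338,  0.46016178]), 'moment': array([ 0.01652971, -0.04013329, -0.0334344 ]), 'opening': 0.9971833605191486} 18.700000000000003
```

```bash
python3 - <<'E'
import cv2
a=cv2.imread("pics/top0.png")
cv2.imwrite("pics/top0z.png",cv2.resize(a[120:330,110:460],None,fx=2.28,fy=2.28,interpolation=cv2.INTER_CUBIC))
a=cv2.imread("pics/scene0.png")
cv2.imwrite("pics/scene0z.png",cv2.resize(a[100:360,100:440],None,fx=2.3,fy=2.3,interpolation=cv2.INTER_CUBIC))
E
```

```text
(no output)
```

View pics/top0z.png

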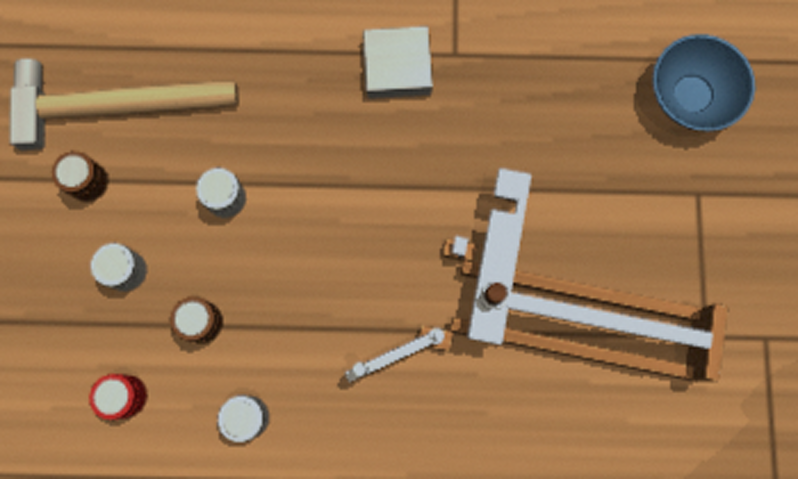

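View pics/scene0z.png

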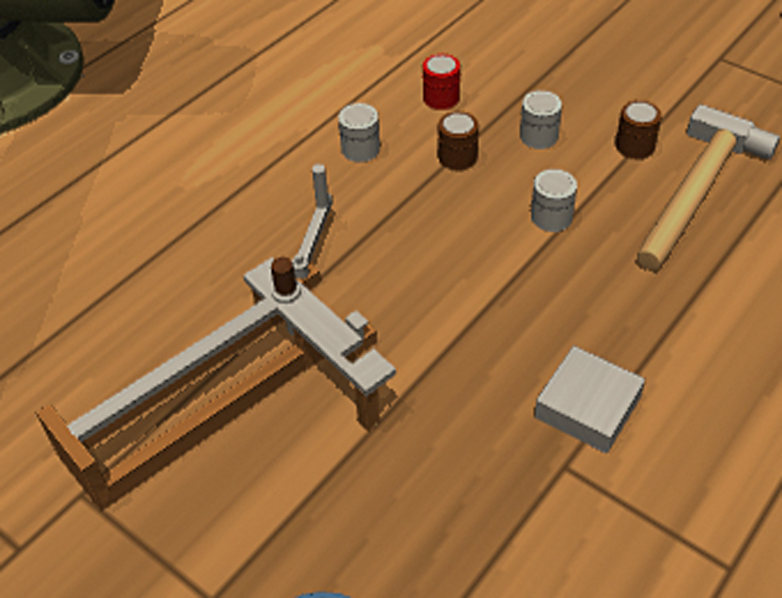

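View pics/top0.png

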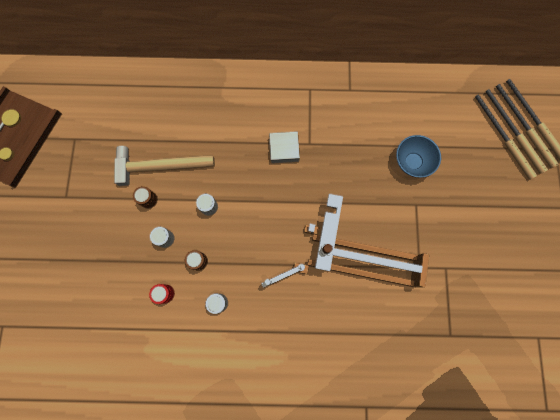

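```bash
python3 - <<'E'
import cv2
a=cv2.imread("pics/top0.png")
cv2.imwrite("pics/top0p.png",cv2.resize(a[185:295,255:440],None,fx=4.3,fy=4.3,interpolation=cv2.INTER_CUBIC))
a=cv2.imread("pics/scene0.png")
cv2.imwrite("pics/scene0p.png",cv2.resize(a[165:325,110:280],None,fx=3.7,fy=3.7,interpolation=cv2.INTER_CUBIC))
E
```

```text
(no output)
```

View pics/top0p.png

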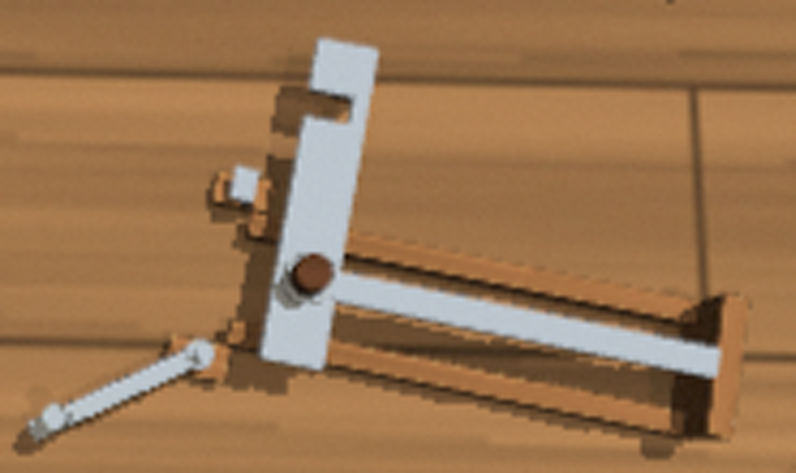

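View pics/scene0p.png

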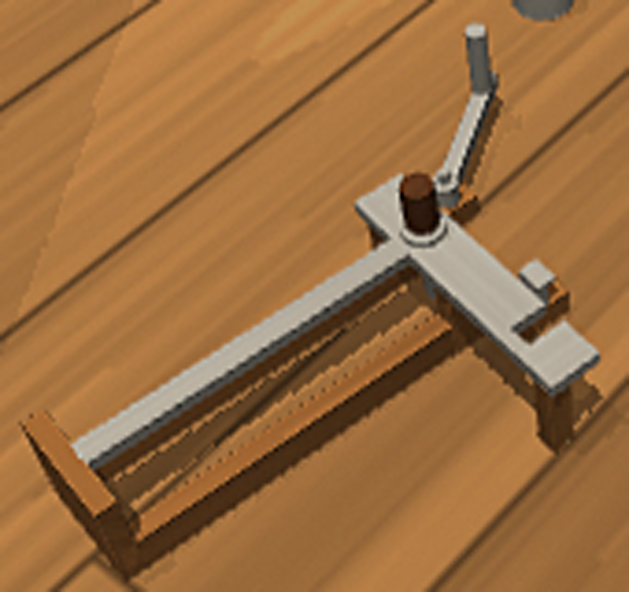

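```bash
cat > h.py <<'E'
import numpy as np, cv2, json
from station import *
from scipy.optimize import least_squares
from scipy.spatial.transform import Rotation as R
def proj(f,P):
    P=np.atleast_2d(P); c=(f["camera_from_world"]@np.c_[P,np.ones(len(P))].T)[:3]
    u=f["camera_matrix"]@c; return (u[:2]/u[2]).T
def ray(f,uv,z):
    K=f["camera_matrix"];M=f["camera_from_world"];Rm=M[:3,:3];t=M[:3,3]
    d=Rm.T@np.linalg.solve(K,[uv[0],uv[1],1]);o=-Rm.T@t
    return o+d*(z-o[2])/d[2]
def down(phi):
    "tool pointing down, tool x at angle phi in world"
    m=np.array([[np.cos(phi),np.sin(phi),0],[np.sin(phi),-np.cos(phi),0],[0,0,-1]])
    q=R.from_matrix(m).as_quat(); return np.array([q[3],q[0],q[1],q[2]])
def wristframe():
    o=get_obs(); f=grab_frame("wrist")
    q=o["tool_rot"];T=np.eye(4);T[:3,:3]=R.from_quat([q[1],q[2],q[3],q[0]]).as_matrix();T[:3,3]=o["eef_pos"]
    f["camera_from_world"]=np.linalg.inv(T@f["hand_eye"]); return f
def save(f,n): cv2.imwrite(f"pics/{n}.png",f["img"][:,:,::-1])
try:
    C=json.load(open("cfg.json")); XO,YO,TH=C["rack"]
    RR=np.array([[np.cos(TH),-np.sin(TH)],[np.sin(TH),np.cos(TH)]])
    def rk(x,y,z): return np.r_[RR@[x,y]+[XO,YO],z]
    def ir(p): return RR.T@(np.asarray(p)[:2]-[XO,YO])
except FileNotFoundError: pass
E
python3 - <<'E'
from h import *
ft=grab_frame("top");fs=grab_frame("scene")
mp=[(118,-15,60),(118,-45,60),(-40,-15,60),(-40,-45,60),(7,-225,60),(-7,-225,60),(92,-37,60),(78,-37,60)]
up=np.array([(318,38),(379,48),(262,357),(323,369),(720,347),(716,376),(352,97),(348,122)])/4.3+(255,185)-.4
ms=[(-40,-45,60),(118,-45,60),(118,-15,60)]
us=np.array([(357,205),(553,388),(599,356)])/3.7+(110,165)-.4
def W(p,m):
    c,s=np.cos(p[2]),np.sin(p[2]); m=np.array(m,float)
    return np.c_[p[0]+c*m[:,0]-s*m[:,1],p[1]+s*m[:,0]+c*m[:,1],m[:,2]]
for sel in ("t","s","ts"):
    def r(p):
        o=[]
        if "t" in sel:o.append((proj(ft,W(p,mp))-up).ravel())
        if "s" in sel:o.append((proj(fs,W(p,ms))-us).ravel())
        return np.concatenate(o)
    s=least_squares(r,[480,-80,-.15]); print(sel,s.x,np.round(s.fun,1))
json.dump({"rack":s.x.tolist()},open("cfg.json","w"))
p=s.x
print("pin", ray(ft,[ (311)/4.3+255-.4, 273/4.3+185-.4],95), W(p,[(0,-30,60)]), "notch",W(p,[(85,-30,60)]))
pt=ray(ft,[53/4.3+255-.4,415/4.3+185-.4],76); hg=W(p,[(-42,12,76)])[0]
print("post",pt,"hinge",hg,"len",np.linalg.norm(pt-hg),"ang",np.arctan2(*(pt-hg)[1::-1])-p[2])
pt=ray(fs,[476/3.7+110-.4,31/3.7+165-.4],76);print("post",pt)
for u in [(206,203),(160,237),(215,303)]: print("tin",ray(ft,u,45))
for b in [(246,143,264,172),(289,149,310,174),(326,141,346,165),(330,172,348,200)]:
    print(ray(fs,((b[0]+b[2])/2,(b[1]+b[3])/2),22))
E
```

```text
t [ 5.34471223e+02 -3.66368847e+01 -1.74675528e-01] [ 0.1 -0.2 -0.1  0.1 -0.2  0.   0.2  0.2 -0.4 -0.3 -0.3 -0.1  0.4 -0.1
  0.2  0.5]
s [ 5.33015421e+02 -3.59053268e+01 -1.85741664e-01] [-0.3 -0.4 -0.2  0.6  0.5 -0.3]
ts [ 5.33945529e+02 -3.66921509e+01 -1.75015188e-01] [ 0.1  0.  -0.   0.4 -0.2  0.3  0.3  0.4 -0.3  0.  -0.2  0.2  0.5  0.1
  0.3  0.8 -0.2  0.4  0.6  0.9  1.2 -0.1]
pin [528.32623019 -64.07296197  95.        ] [[528.7218359  -66.23386772  60.        ]] notch [[612.42336694 -81.03433064  60.        ]]
post [463.33517416  51.41014407  76.        ] hinge [494.67660225 -17.56229424  76.        ] len 75.75937143960547 ang 2.172322684328206
post [460.48274121  50.75672547  76.        ]
tin [624.6501158  187.43237088  45.        ]
tin [549.78979783 278.3599024   45.        ]
tin [418.81490952 155.67833031  45.        ]
[413.35375183 155.29913398  22.        ]
[504.12462447 205.23594097  22.        ]
[554.6374602  280.16540845  22.        ]
[619.92541351 191.17756408  22.        ]
```

```bash
python3 - <<'E'
from h import *
for xyz in (rk(0,-30,200),rk(85,-30,200),rk(0,60,60),(418,155,60),(550,278,60),(625,187,60)):
    for k in (TH,TH+np.pi,TH+np.pi/2,TH-np.pi/2):
        j=solve_ik(xyz,down(k)); print(np.round(k,2), None if j is None else np.round(j,2))
reach(rk(0,-30,190),down(TH+np.pi))
f=wristframe(); save(f,"w1")
print([recognise("wrist",q)[:2] for q in ("pin","rack")], get_obs()["eef_pos"], proj(f,[rk(*p) for p in [(0,-30,95),(118,-15,60),(-40,-15,60),(-40,-45,60),(92,-37,60),(78,-37,60),(92,-15,60),(78,-15,60)]]).round(1).tolist())
E
```

```text
-0.18 [ 0.25 -0.14 -0.15  0.   -1.57  2.71]
2.97 [ 0.25 -0.14 -0.15  0.   -1.57 -0.43]
1.4 [ 0.25 -0.14 -0.15  0.   -1.57 -2.  ]
-1.75 [ 0.25 -0.14 -0.15  0.   -1.57  1.14]
-0.18 [ 0.19  0.09  0.08  0.   -1.56  2.77]
2.97 [ 0.19  0.09  0.08  0.   -1.56 -0.37]
1.4 [ 0.19  0.09  0.08  0.   -1.56 -1.94]
-1.75 [ 0.19  0.09  0.08  0.   -1.56  1.2 ]
-0.18 [ 0.41 -0.06 -0.33  0.   -1.3   2.56]
2.97 [ 0.41 -0.06 -0.33  0.   -1.3  -0.59]
1.4 [ 0.41 -0.06 -0.33  0.   -1.3  -2.16]
-1.75 [ 0.41 -0.06 -0.33  0.   -1.3   0.99]
-0.18 [ 0.81 -0.35 -0.58  0.   -1.35  2.16]
2.97 [ 0.81 -0.35 -0.58  0.   -1.35 -0.99]
1.4 [ 0.81 -0.35 -0.58  0.   -1.35 -2.56]
-1.75 [ 0.81 -0.35 -0.58  0.   -1.35  0.58]
-0.18 [ 0.79  0.13 -0.13  0.   -1.31  2.17]
2.97 [ 0.79  0.13 -0.13  0.   -1.31 -0.97]
1.4 [ 0.79  0.13 -0.13  0.   -1.31 -2.54]
-1.75 [ 0.79  0.13 -0.13  0.   -1.31  0.6 ]
-0.18 [ 0.6   0.22 -0.03  0.   -1.32  2.37]
2.97 [ 0.6   0.22 -0.03  0.   -1.32 -0.77]
1.4 [ 0.6   0.22 -0.03  0.   -1.32 -2.34]
-1.75 [ 0.6   0.22 -0.03  0.   -1.32  0.8 ]
[[{'bbox': [263.8, 183.7, 297.9, 224.2], 'p': 0.92}], [{'bbox': [121.2, 0.0, 383.4, 326.9], 'p': 0.74}]] [528.68788159 -66.86489993 190.02907417] [[277.7, 212.9], [127.9, 216.3], [328.4, 215.9], [330.1, 178.9], [157.9, 189.3], [176.1, 189.3], [160.9, 216.2], [178.6, 216.2]]
```

View pics/w1.png

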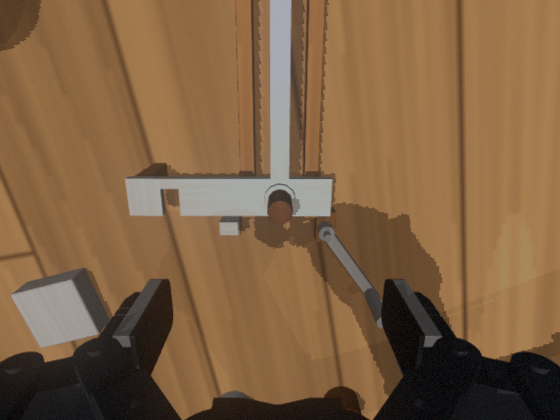

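```bash
python3 - <<'E'
from h import *
q=down(TH+np.pi)
grip(0.55,40); 
line_to(rk(0,-30,110),rate=120)
print(line_to(rk(0,-30,70),rate=60,threshold=8),get_obs()["eef_pos"])
f=wristframe(); save(f,"w2")
grip(0,40); o=get_obs(); print(o["opening"],o["contact_force"],o["moment"],o["eef_pos"])
f=wristframe(); save(f,"w3")
E
```

```text
False [528.95276769 -66.26322414  70.33471944]
0.19362260523369196 [-1.1875904   1.20968058  3.42361527] [ 0.28378909  0.68216164 -0.02047279] [528.78916534 -66.2189695   70.47247568]
```

View pics/w2.png

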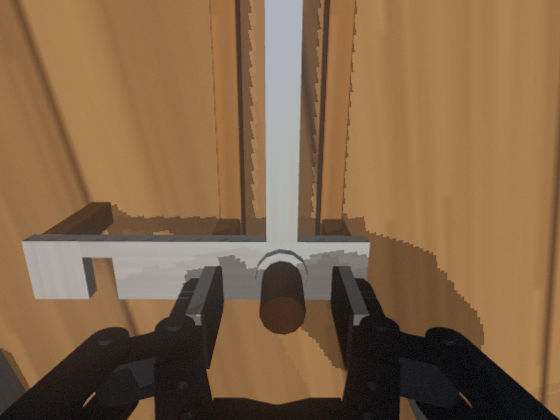

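View pics/w3.png

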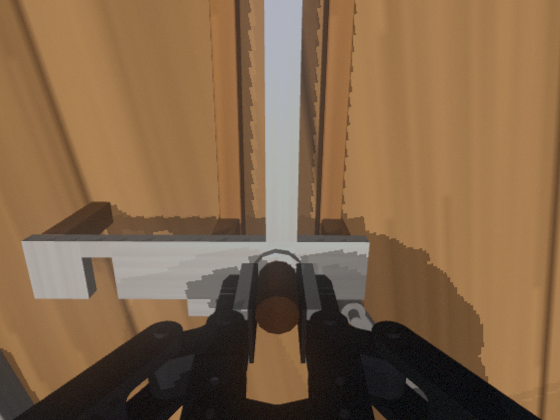

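```bash
python3 - <<'E'
from h import *
C["rack"][0]-=1.3*np.cos(TH);C["rack"][1]-=1.3*np.sin(TH);json.dump(C,open("cfg.json","w"))
p=get_obs()["eef_pos"]
a=RR@[-1.3,0]
line_to([p[0]+a[0]*.8,p[1]+a[1]*.8,p[2]+3],rate=20); print(get_obs()["contact_force"])
line_to([p[0]+a[0]*.8,p[1]+a[1]*.8,p[2]+62],rate=60); o=get_obs(); print(o["contact_force"],o["opening"],o["eef_pos"],ir(o["eef_pos"]))
f=wristframe(); save(f,"w4"); f=grab_frame("scene"); save(f,"s4")
a=f["img"][130:330,100:300,::-1]; cv2.imwrite("pics/s4z.png",cv2.resize(a,None,fx=3,fy=3,interpolation=cv2.INTER_CUBIC))
E
```

```text
[ 0.9109322   0.11713509 -0.53748634]
[ 0.14679832  0.76586088 -0.57410366] 0.1972441884078502 [527.48917616 -66.01950644 131.92052666] [ -1.25115475 -30.00354786]
```

View pics/w4.png

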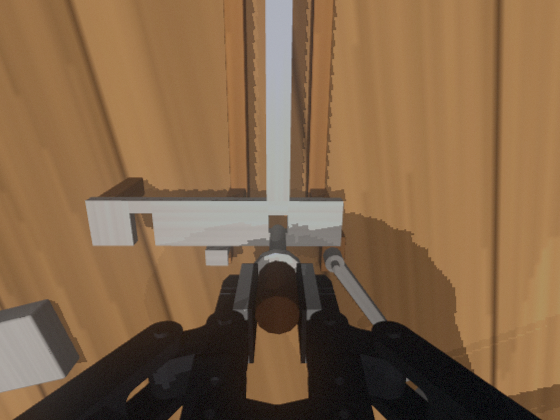

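View pics/s4z.png

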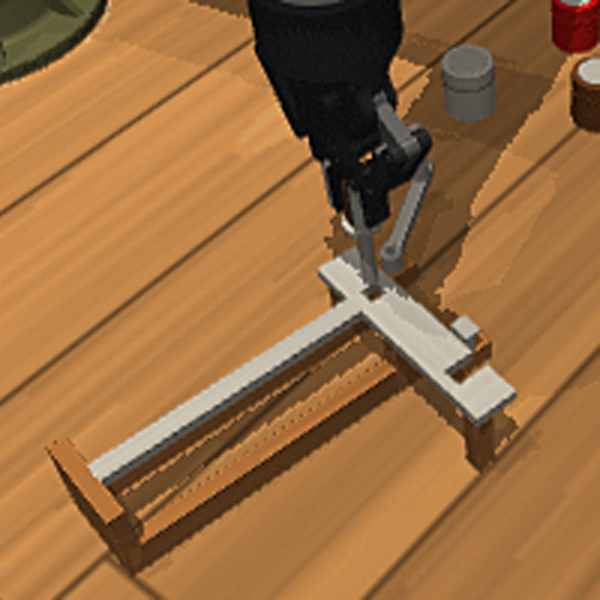

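```bash
python3 - <<'E'
from h import *
f=wristframe()
print(proj(f,[rk(*p) for p in [(118,-15,60),(118,-45,60),(-40,-15,60),(-40,-45,60),(92,-37,60),(78,-37,60),(92,-15,60),(78,-15,60),(6,-36,60),(-6,-36,60),(0,-30,72)]]).round(1).tolist())
a=f["img"][170:270,70:360,::-1]; cv2.imwrite("pics/w4z.png",cv2.resize(a,None,fx=2.75,fy=2.75,interpolation=cv2.INTER_CUBIC))
E
```

```text
[[92.3, 246.4], [84.4, 201.5], [340.3, 246.2], [343.0, 201.3], [128.7, 213.8], [151.4, 213.8], [133.2, 246.4], [155.1, 246.3], [267.9, 215.2], [287.3, 215.2], [277.6, 231.6]]
```

View pics/w4z.png

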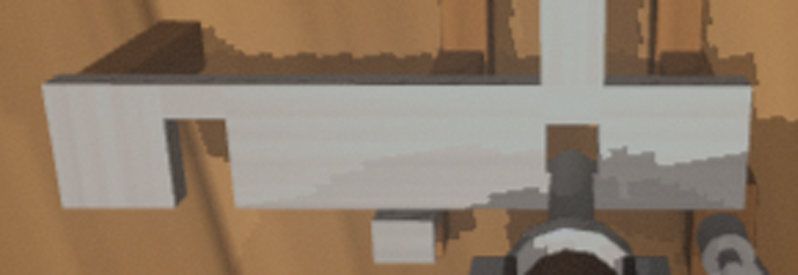

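```bash
python3 - <<'E'
from h import *
q=down(TH+np.pi)
line_to(rk(84.6,-30,132),rate=100); wait(.3)
o=get_obs();print(o["eef_pos"],ir(o["eef_pos"]),o["contact_force"])
print(line_to(rk(84.6,-30,85),rate=50,threshold=5)); o=get_obs();print(o["eef_pos"],o["contact_force"])
f=wristframe(); save(f,"w5")
E
```

```text
[610.62393831 -80.65026503 132.31905145] [ 84.46118494 -29.9351235 ] [ 0.38955614 -0.93830648 -1.25874072]
False
[611.02584073 -80.75838814  85.54170369] [ 0.5521663  -0.32896488  0.23420504]
```

View pics/w5.png

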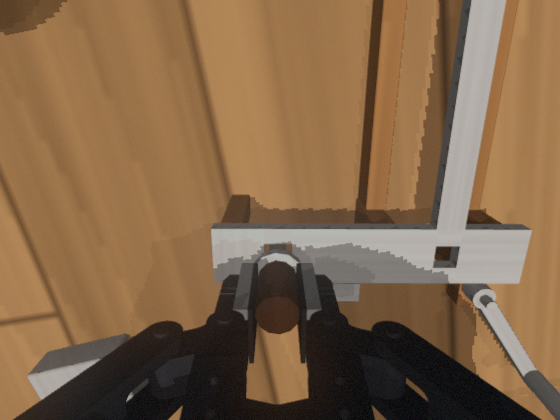

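Pin shank at (278,245) is inside the notch. Lower and release.

```bash
python3 - <<'E'
from h import *
print(line_to(rk(84.6,-30,67),rate=25,threshold=4)); o=get_obs();print(o["eef_pos"],o["contact_force"])
grip(0.6); o=get_obs();print(o["eef_pos"],o["contact_force"])
line_to(np.r_[o["eef_pos"][:2],130],rate=120)
line_to(rk(84.6,-30,190),rate=150)
f=wristframe(); save(f,"w6")
ft=grab_frame("top"); save(ft,"t6"); print([([round(v) for v in d["bbox"]],round(d["p"],2)) for d in recognise("top","tin1")])
E
```

```text
True
[610.61334925 -80.71588879  70.48197367] [-0.71920272  1.06263727  4.21544441]
[609.99305454 -80.71818006  69.36148537] [ 0.26730945 -0.75427691  0.0153418 ]
[]
```

View pics/w6.png

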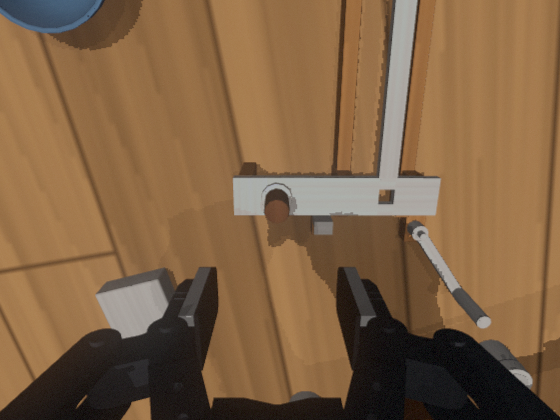

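View pics/t6.png

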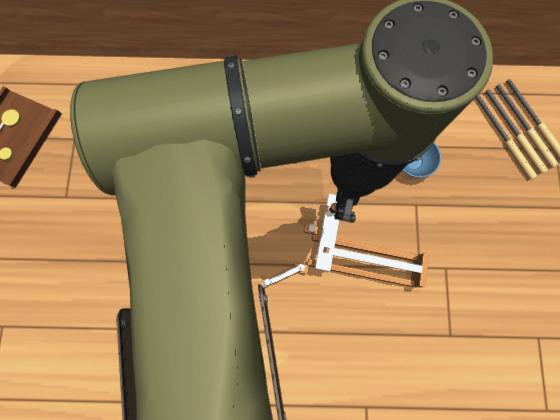

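```bash
cat >> h.py <<'E'
PH=TH-np.pi/2
t=np.linspace(0,2*np.pi,60,endpoint=False)
CY=np.r_[np.c_[20*np.cos(t),20*np.sin(t),0*t],np.c_[20*np.cos(t),20*np.sin(t),0*t+45]]
def tins(f,cam):
    "positions of all tin shapes with mean saturation"
    out=[]
    for d in recognise(cam,"tin1"):
        b=np.array(d["bbox"])
        if d["p"]<.35 or b[0]<2 or b[1]<2 or b[2]>557 or b[3]>417: continue
        x0=ray(f,((b[0]+b[2])/2,(b[1]+b[3])/2),22)[:2]
        def r(x):
            u=proj(f,CY+np.r_[x,0]); return np.r_[u.min(0),u.max(0)]-b
        s=least_squares(r,x0)
        i=b.astype(int); im=cv2.cvtColor(f["img"],cv2.COLOR_RGB2HSV)[i[1]:i[3],i[0]:i[2]]
        h,w=im.shape[:2]; sat=np.median(im[h//4:3*h//4+1,w//4:3*w//4+1,1]); sl=np.median(im[h//2:,w//4:3*w//4+1,1])
        out.append((s.x.round(1).tolist(),round(d["p"],2),int(sat),int(sl),round(float(np.abs(s.fun).max()),1)))
    return out
def hover(xy,phi=PH,z=150):
    reach([xy[0],xy[1],z],down(phi)); wait(.2)
    f=wristframe(); return f
E
python3 - <<'E'
from h import *
f=grab_frame("scene");print(*tins(f,"scene"),sep="\n")
grip(0.75,40)
f=hover((417,155)); save(f,"w7"); print("w",*tins(f,"wrist"),get_obs()["eef_pos"],sep="\n")
E
```

```text
([432.7, 274.0], 0.93, 232, 234, 3.4)
([550.3, 283.0], 0.88, 32, 32, 1.8)
([619.3, 192.7], 0.73, 32, 32, 1.6)
([504.6, 202.5], 0.63, 189, 191, 2.6)
w
([434.5, 270.9], 0.76, 22, 21, 3.0)
([502.4, 203.1], 0.64, 15, 17, 1.6)
([416.2, 153.9], 0.58, 15, 15, 1.7)
[417.33522162 154.62041397 149.93630183]
```

View pics/w7.png

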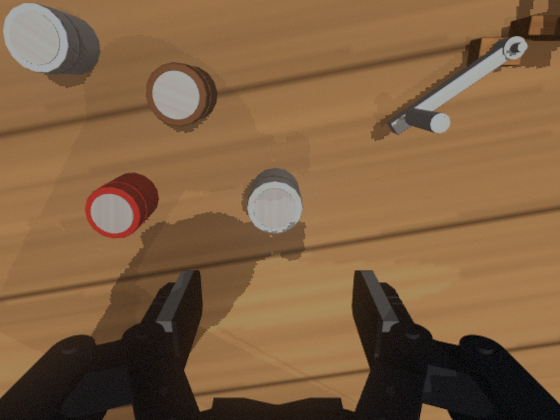

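```bash
cat >> h.py <<'E'
def fetch(xy,phi=PH):
    "grasp tin at xy, set it before the mouth"
    if np.linalg.norm(get_obs()["eef_pos"][:2]-xy)>8: reach([xy[0],xy[1],120],down(phi))
    hit=line_to([xy[0],xy[1],14],rate=100,orientation=down(phi),threshold=10)
    if hit: print("HIT",get_obs()["eef_pos"]); return False
    grip(0,40); o=get_obs(); print("grip",o["opening"],o["contact_force"].round(1))
    z0=o["eef_pos"][2]
    line_to([xy[0],xy[1],110],rate=150); print("held",get_obs()["opening"])
    if abs(phi-PH)>.05: reach(rk(0,60,110),down(PH))
    line_to(rk(0,32,110),rate=200,orientation=down(PH))
    line_to(rk(0,32,40),rate=120)
    hit=line_to(rk(0,32,z0-1),rate=30,threshold=5); o=get_obs(); print("set",hit,o["eef_pos"].round(1),o["contact_force"].round(1))
    return True
E
python3 - <<'E'
from h import *
fetch(np.array([416.2,153.9]))
f=wristframe(); save(f,"w8"); 
f=grab_frame("scene"); save(f,"s8")
E
```

```text
grip 0.4572744669922957 [0.  0.4 3.2]
held 0.45549312328648345
set True [537.8  -5.1  14.7] [-0.4 -0.8  3.7]
```

View pics/w8.png

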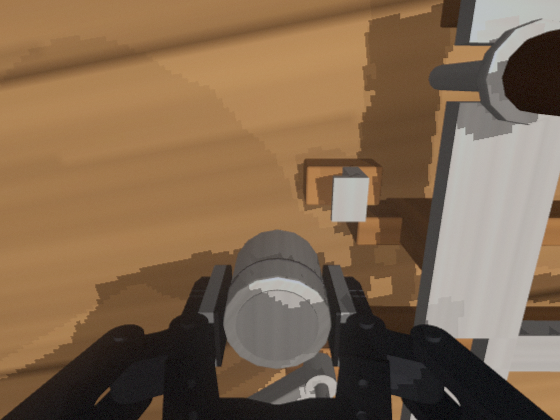

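View pics/s8.png

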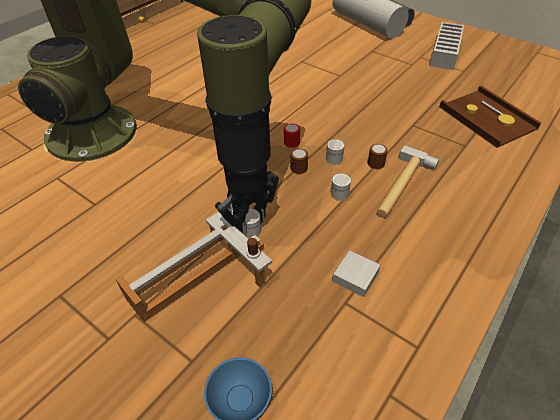

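```bash
cat >> h.py <<'E'
def push(yend=4.5,thr=20):
    p=get_obs()["eef_pos"]
    grip(0.60)
    line_to(np.r_[p[:2],70],rate=120)
    line_to(rk(0,84,75),rate=150)
    grip(0,40)
    line_to(rk(0,84,13),rate=120)
    hit=line_to(rk(0,yend,13),rate=50,threshold=thr)
    o=get_obs(); print("push",hit,ir(o["eef_pos"]).round(1),o["eef_pos"][2].round(1),o["contact_force"].round(1),o["time"])
    return hit
E
python3 - <<'E'
from h import *
push()
save(wristframe(),"w9"); save(grab_frame("scene"),"s9")
E
```

```text
push True [ 1.1 16.2] 13.9 [0.1 1.7 3. ] 23.9667
```

View pics/w9.png

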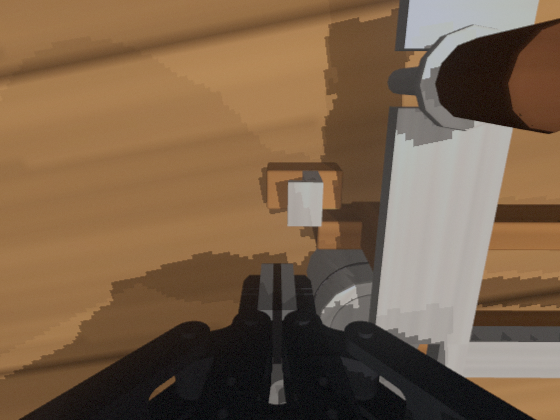

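View pics/s9.png

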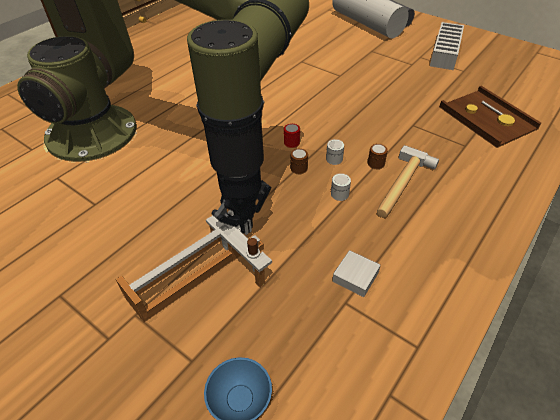

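```bash
cat >> h.py <<'E'
PX=TH+np.pi
def push(yend=-1,thr=20,release=True,z=18):
    if release:
        p=get_obs()["eef_pos"]
        grip(0.60)
        line_to(np.r_[p[:2],70],rate=120)
        line_to(rk(0,84,75),rate=150)
    grip(0,40)
    line_to(rk(0,84,75),rate=150,orientation=down(PX))
    line_to(rk(0,84,z),rate=120)
    hit=line_to(rk(0,yend,z),rate=50,threshold=thr)
    o=get_obs(); print("push",hit,ir(o["eef_pos"]).round(1),o["eef_pos"][2].round(1),o["contact_force"].round(1),o["time"])
    return hit
E
python3 - <<'E'
from h import *
line_to(rk(0,40,14),rate=100);line_to(rk(0,84,75),rate=150)
push(release=False)
save(wristframe(),"w10"); save(grab_frame("scene"),"s10")
E
```

```text
push False [-0.  -0.9] 18.0 [-0.3  0.7  0.3] 29.5083
```

View pics/w10.png

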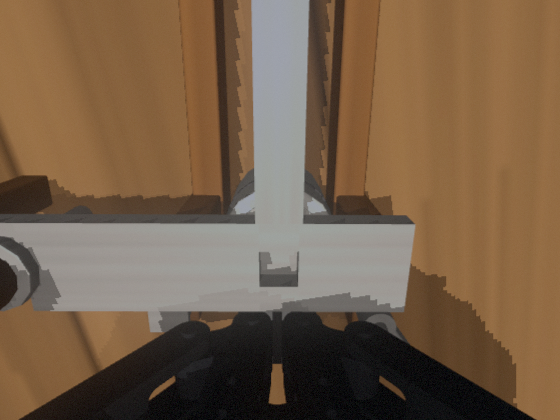

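```bash
cat >> h.py <<'E'
def retract():
    line_to(rk(0,60,18),rate=150); line_to(rk(0,84,120),rate=200); grip(0.75,40)
E
python3 - <<'E'
from h import *
retract()
f=grab_frame("scene");save(f,"s11");print(*tins(f,"scene"),sep="\n")
f=hover((622,189)); save(f,"w11"); print("w",*tins(f,"wrist"),get_obs()["eef_pos"],sep="\n")
E
```

```text
([620.1, 184.7], 0.86, 32, 32, 1.3)
([429.2, 279.6], 0.79, 226, 235, 3.0)
([646.1, 322.1], 0.71, 196, 193, 1.2)
([530.4, -81.4], 0.7, 32, 31, 8.2)
([500.8, 210.3], 0.63, 102, 192, 1.3)
([514.3, 300.5], 0.54, 32, 32, 1.5)
w
([624.7, 189.9], 0.81, 16, 13, 2.7)
([502.0, 203.6], 0.74, 130, 18, 1.4)
([449.4, 266.9], 0.65, 196, 175, 16.8)
([636.8, 325.0], 0.64, 21, 20, 3.2)
[621.96444496 188.74900036 150.13439771]
```

View pics/w11.png

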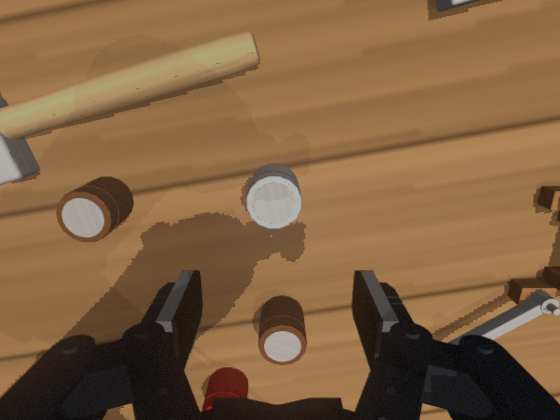

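View pics/s11.png

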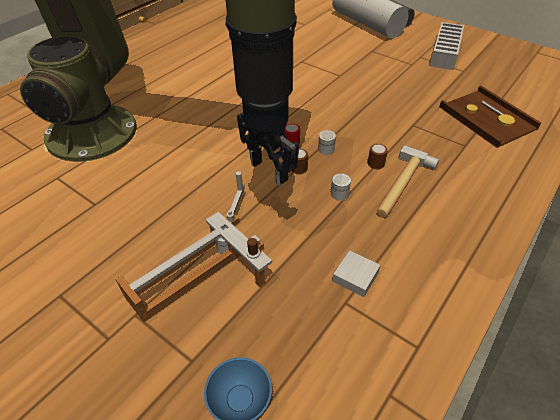

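```bash
python3 - <<'E'
from h import *
if fetch(np.array([624,189.])):
    save(wristframe(),"w12")
    push(); save(wristframe(),"w13")
    retract()
f=grab_frame("scene");save(f,"s13");print(*tins(f,"scene"),sep="\n")
E
```

```text
grip 0.4597382365161156 [-0.7  0.9  3.6]
held 0.4507217560490786
set True [537.9  -5.1  14.8] [0.1 0.9 3.4]
push False [-0.  -0.9] 18.0 [0.1 0.3 0.3] 44.6833
([509.6, 207.5], 0.84, 195, 195, 1.1)
([519.6, -107.3], 0.73, 32, 33, 1.9)
([641.5, 328.8], 0.73, 191, 192, 0.5)
([435.6, 270.0], 0.57, 235, 230, 4.0)
([515.1, 299.7], 0.55, 33, 33, 1.6)
([515.4, -73.7], 0.43, 32, 32, 7.0)
```

View pics/w13.png

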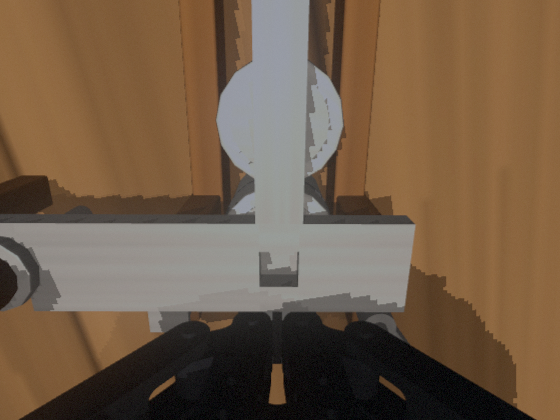

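View pics/s13.png

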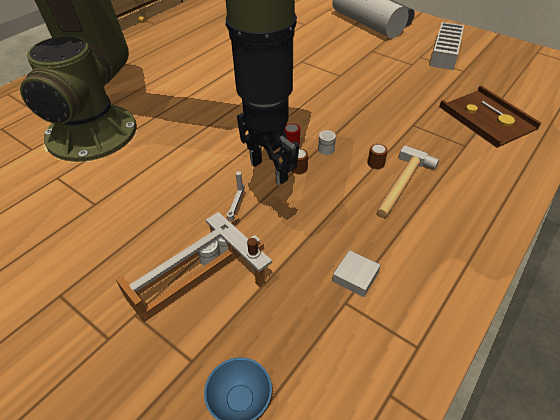

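```bash
python3 - <<'E'
from h import *
f=hover((515,299)); save(f,"w14"); print("w",*tins(f,"wrist"),get_obs()["eef_pos"],sep="\n")
E
```

```text
w
([517.2, 300.1], 0.69, 15, 15, 2.7)
([502.9, 204.4], 0.67, 15, 15, 2.1)
([435.3, 272.0], 0.65, 162, 18, 2.2)
([634.4, 326.5], 0.57, 6, 9, 8.4)
[515.29305037 298.34147219 150.066152  ]
```

View pics/w14.png

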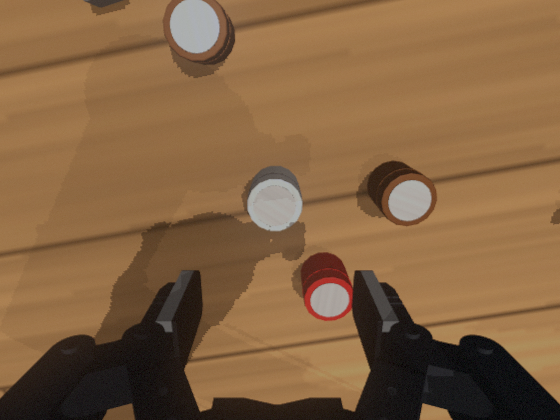

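```bash
python3 - <<'E'
from h import *
if fetch(np.array([516.7,299.5])):
    save(wristframe(),"w15")
    push(); save(wristframe(),"w16")
    line_to(rk(0,60,18),rate=150); line_to(rk(0,84,120),rate=200); 
f=grab_frame("scene");save(f,"s16")
f=wristframe();save(f,"w17")
E
```

```text
grip 0.45564346241234244 [-0.1 -1.4  2.2]
held 0.4567613247427112
set True [537.9  -5.1  14.7] [0.  0.6 4.2]
push False [ 0. -1.] 18.0 [0.6 1.4 1.1] 60.075
```

View pics/w16.png

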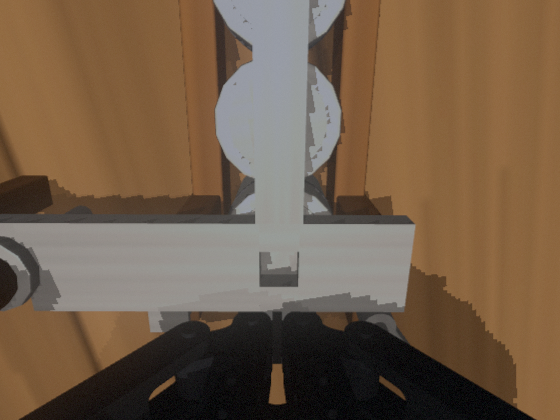

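View pics/w17.png

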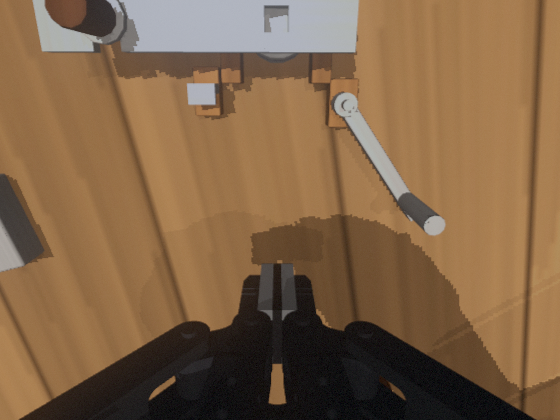

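View pics/s16.png

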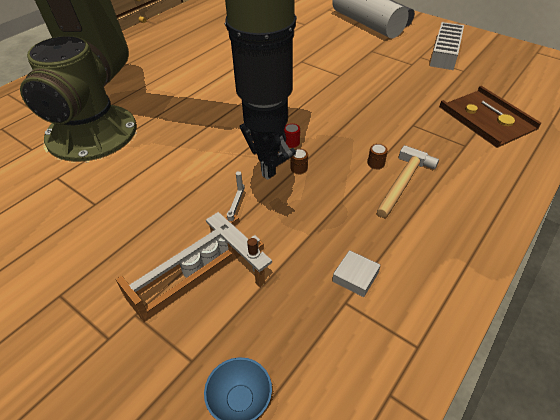

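```bash
python3 - <<'E'
from h import *
f=wristframe(); print([d for d in recognise("wrist","latch_post")][:2])
p=ray(f,(434,225),76); hg=rk(-42,12,76); d=ir(p)-[-42,12]; print(p,np.hypot(*d),np.arctan2(d[1],d[0]))
a=np.arctan2(d[1],d[0])
def P(a,z): return rk(-42+75*np.cos(a),12+75*np.sin(a),z)
print(P(a,0))
grip(0.5,40)
line_to(P(a,120),rate=150)
print(line_to(P(a,50),rate=80,threshold=6))
grip(0,40); o=get_obs(); print(o["opening"],o["contact_force"],o["moment"])
if o["opening"]>.05:
    for k,b in enumerate(np.linspace(a,0.12,16)[1:]):
        if line_to(P(b,50),rate=50,threshold=25): print("hit",b); break
    o=get_obs(); print(ir(o["eef_pos"]),o["contact_force"],o["opening"],o["time"])
save(wristframe(),"w18");save(grab_frame("scene"),"s18")
E
```

```text
[{'bbox': [332.4, 90.9, 444.4, 231.6], 'p': 0.86}]
[461.49231134  49.5313416   76.        ] 74.08851026280554 2.19099346034128
[461.09980371  50.35399056   0.        ]
False
0.12243016981764548 [-0.59164996  0.93958635  2.97699033] [4.39640853e-01 6.36644961e-01 5.33902370e-04]
[32.02648383 20.17824915] [-2.93450808 -0.44697925  4.62447875] 0.12513735328827275 69.55
```

View pics/w18.png

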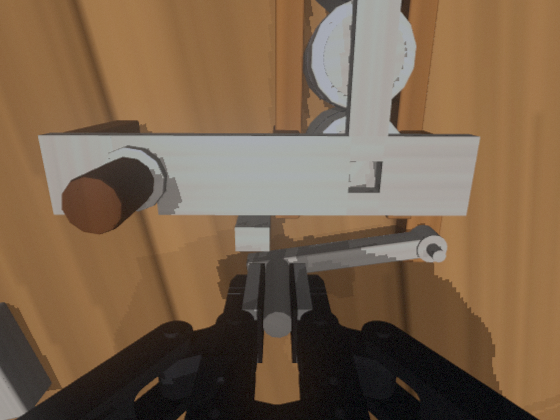

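```bash
python3 - <<'E'
from h import *
def P(a,z): return rk(-42+75*np.cos(a),12+75*np.sin(a),z)
for b in (0.06,0.0,-0.05):
    h=line_to(P(b,50),rate=20,threshold=15); o=get_obs(); print(b,h,ir(o["eef_pos"]),o["contact_force"])
    if h: break
wait(.3)
save(wristframe(),"w19"); 
grip(0.5); o=get_obs(); line_to(np.r_[o["eef_pos"][:2],130],rate=120)
line_to(rk(20,60,150),rate=150)
save(wristframe(),"w20"); print(get_obs()["time"])
E
```

```text
0.06 False [32.48598276 16.6629303 ] [-1.95013414  2.34163751  5.34842744]
0.0 False [32.79990559 11.8133798 ] [-1.91241834  0.8097256   4.64726522]
-0.05 False [32.86522268  8.62405363] [-1.98195308  4.2872562   5.20706362]
72.8917
```

View pics/w19.png

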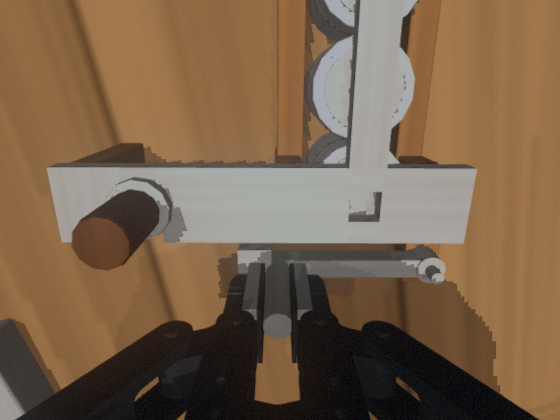

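View pics/w20.png

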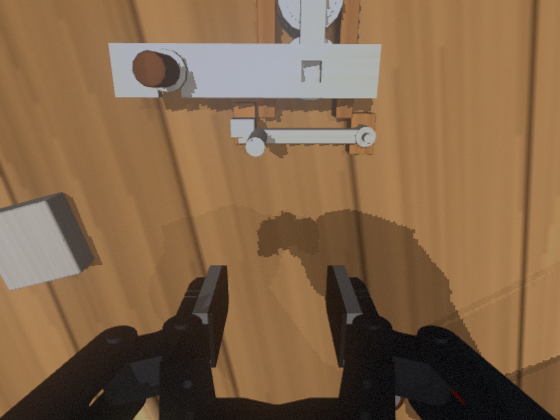

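```bash
python3 - <<'E'
from h import *
f=wristframe()
print(proj(f,[rk(33,12,76),rk(-42,12,31)]).round(1).tolist())
grip(0,40)
line_to(rk(33,50,80),rate=150); line_to(rk(33,50,52),rate=100)
h=line_to(rk(33,20,52),rate=25,threshold=12); o=get_obs(); print(h,ir(o["eef_pos"]),o["contact_force"])
line_to(rk(33,60,60),rate=100);line_to(rk(0,84,190),rate=150); grip(.6)
move_joints([-0.978,0.04,0.085,0,-1.615,-0.334])
wait(.5)
ft=grab_frame("top");save(ft,"t21");fs=grab_frame("scene");save(fs,"s21")
print([recognise("top",q)[:1] for q in("latch","latch_post","pin")])
cv2.imwrite("pics/t21z.png",cv2.resize(ft["img"][185:295,255:440,::-1],None,fx=4.3,fy=4.3,interpolation=cv2.INTER_CUBIC))
cv2.imwrite("pics/s21z.png",cv2.resize(fs["img"][165:325,110:280,::-1],None,fx=3.7,fy=3.7,interpolation=cv2.INTER_CUBIC))
print(proj(ft,[rk(33,12,76)]),proj(fs,[rk(33,12,76)]),get_obs()["time"])
E
```

```text
[[254.9, 147.7], [365.3, 137.1]]
True [33.16052692 29.38438029] [0.86621445 3.42215479 1.85239263]
[[{'bbox': [297.2, 228.5, 314.5, 272.9], 'p': 0.58}], [{'bbox': [297.6, 227.4, 313.2, 274.2], 'p': 0.49}], [{'bbox': [330.1, 203.9, 340.6, 216.0], 'p': 0.55}]]
[[309.11119628 229.51595597]] [[252.46983612 219.97084723]] 80.8
```

View pics/t21z.png

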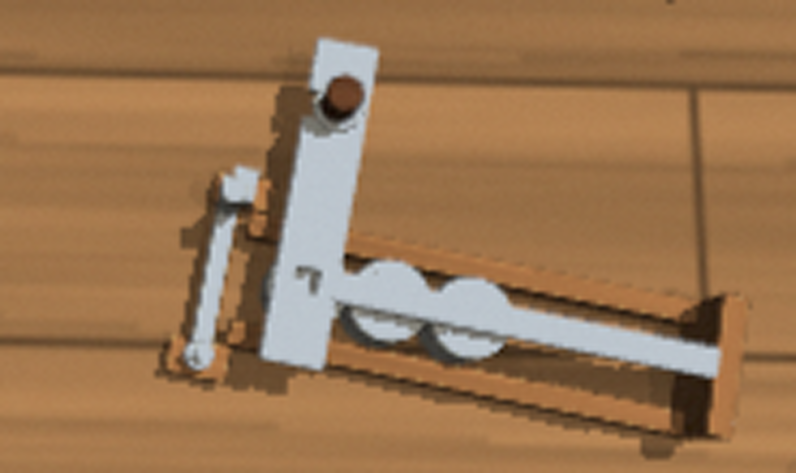

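View pics/s21z.png

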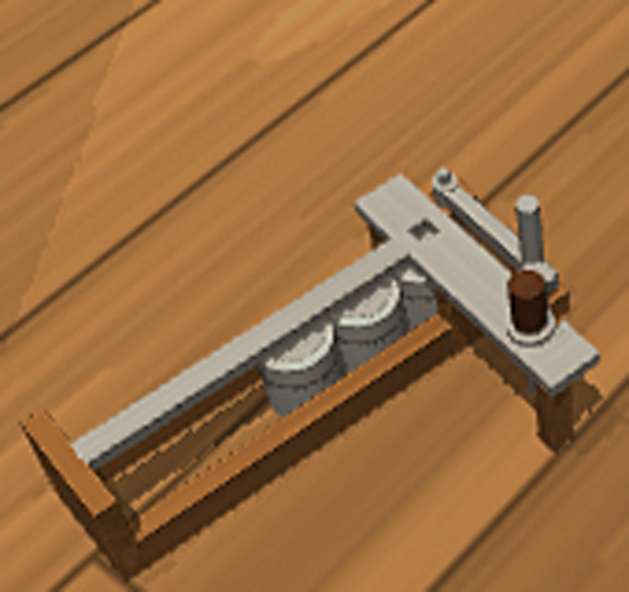

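View pics/t21.png

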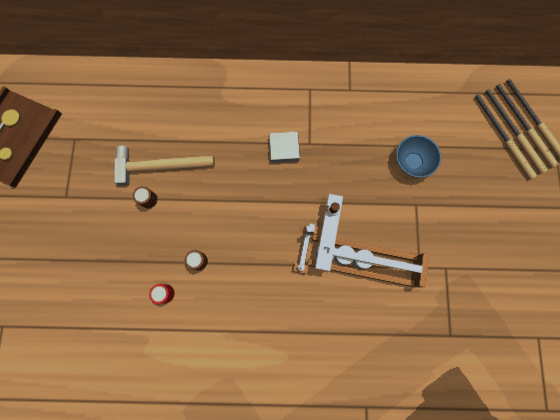

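```bash
python3 -c "
from station import *
job_done(); print(get_obs()['time'])"
```

```text
the job is handed in; nothing more can be done
the job is handed in; nothing more can be done
```

The job is done and handed in at about 81 s of the 210 s allowed; no verdict was reported.

- **Pin:** I drew it straight up out of its bore and parked it in the side notch. The pictures show it upright with its collar on the plate.
- **Tins:** Only three aluminium tins were on the bench. I pushed all three through the mouth into single file, upright. The hindmost stands partly under the gate plate, about 10 mm inside the mouth. One tin was knocked aside partway through, so I found it again before picking it up. I left the two brown tins and the red one alone.
- **Latch:** It is shut into its catch. Pressing it with 12 N afterwards did not move it, and the touch was within 0.5 mm of where the shut post should be.
- **Bystanders:** The hammer, bowl and steel block are where they were in the first picture.

Two things did not go cleanly:

- **First push:** Pushing the first tin stopped at a force change of 20 N, probably because the finger linkage met the gate plate. I turned the gripper a quarter turn and that push and the others went through freely.
- **Rack position:** My first estimate was about 1.3 mm off along the rack's x. I corrected it from the wrist camera before parking the pin.

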